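# Unlatch a ball coupler and hold its tongue up off the ball

## Task

The tongue stub with the ball coupler sits latched on the checking ball at the left of the bench. Squeeze the spring latch tab fully home towards the fixed grip plate while the coupler is still seated, then lift the coupler straight up off the ball and finish while holding it raised: still, level and over the ball, the socket about 10 cm above where it sat, carried by the gripper alone. Leave the pliers, the nut and the bolt lying beside it alone.

Things in the scene. Friction and masses are not known exactly. Their poses are not given: they have to be found in the camera images.
- ball_mount: Fixed dark steel plate 215 x 100 x 10 mm on the bench, place and yaw vary. Origin on the bench under the ball's axis; x along the plate (-50 to 165 mm) to the fork rest at x = 135 mm, z up. The fork carries the tongue between cheeks that rise 14 mm beside it, with 2 mm side play.
- ball_center (a point): Centre of the fixed 48 mm ball, 70 mm above the bench. Its top is flattened 21.8 mm above the centre; it has a flat underside 14 mm below its centre (radius 19.5 mm) on a 20 mm thick neck.
- coupler: Loose metal coupler, about 0.47 kg (varies 30 %), on the ball. Origin: socket centre (ball centre when seated); x along the tongue, z up, parallel to ball_mount when seated. Housing 66 x 63 mm, z -14 to 30, 2.5 mm side play on the ball; tongue 40 x 40, x 33 to 165. Fixed grip plate on top: x 0 to 40, z 30 to 74, 4 mm thick, outer face y = +18 mm. Centre of mass about x = 13 mm.
- socket_center (a point): The coupler's origin, the centre of the socket.
- grip_point (a point): Coupler point (20, 0, 62) mm, midway between grip plate and latch tab once squeezed; good for the TCP pointing down, fingers closing along the coupler's y, opening 75 mm or more to straddle both. Squeezed home they measure 36 mm over their outer faces. Keep the fingertips above z = 38 mm of the coupler (24 mm below this point): latch bridge.
- latch (a joint): Spring latch, slides along the coupler's +y. 0 = closed: its keeper frame lies under the ball's flat underside and the coupler can rise only 2 mm. 0.015 m = fully drawn, at its stop, where the whole ball passes. Spring force 6 N closed, 12 N fully drawn; springs back when let go.
- latch_tab (a point): Middle of the outer face of the latch tab, the upright steel plate across from the grip plate: x 0 to 40, z 38 to 74 mm in the coupler's frame, 4 mm thick; outer face at y = -33 mm closed, -18 mm drawn; push it to +y. From its foot a bridge (z 34 to 38) runs outward to an upright strip at y = -52 mm.
- pliers: Bystander: combination pliers with red grips, 172 x 55 x 13 mm, lying beside the plate on its +y side. Origin at the underside's centre.
- nut: Bystander: steel hexagon nut, 30 x 34 x 16 mm, lying beside the plate on its -y side. Origin at the underside's centre.
- bolt: Bystander: rusty hexagon bolt standing on its head, 24 x 27 x 55 mm, beside the plate on its -y side. Origin at the underside's centre.

How it is judged:
By the outcome, as a careful person would: the job done as asked, in the order asked, and still so for the second after the job is handed in, while the arm keeps its last pose, push and grip.
It also fails if it takes over 29 s, if anything falls off the work surface, if the arm or the gripper's body presses on something with over 40 N, if the wrist force passes 120 N, or if a joint passes its speed limit or range.

## Robot

A 7-joint arm with a two-finger parallel gripper is mounted at the origin on a cart in front of the work surface, level with it; the furniture and walls round the work are solid. World frame = base frame: x ahead of the robot, y to its left, z up, the work surface at z = 0. Lengths are in m, angles in rad, forces in N, time in s.
With the tool pointing down it reaches from about 0.425 to 0.95 m from the base axis. Payload 4.7 kg.
Tool frame: the origin (TCP) lies between the finger pads, 19 mm behind the fingertips; this is the grasp point; z points along the fingers, y is the line along which they close (so a half turn about z gives the same grasp; the last joint's range is limited). The gripper opens to 87 mm and grips with 3 to 60 N. Pads are 19 mm wide; open, the fingers measure 117 mm over their backs; the gripper's body (75 mm by 190 mm) begins 51 mm behind the grasp point.
Start: joints at [1.112, 0.469, -0.049, 1.532, 0.024, 1.141, -0.082], TCP at [0.281, -0.614, 0.241] pointing down, gripper open.
Joint ranges: [-2.59, 2.59], [-0.33, 1.99], [-1.39, 1.29], [0.1, 2.45], [-1.04, 4.18], [0.21, 1.99], [-2.66, 2.66]. Speed limits (rad/s): [2.57, 2.57, 3.14, 3.14, 3.14, 3.14, 3.14].

## Interface

Orientations are given as a unit quaternion [x, y, z, w].
In Python, from bench import manip, eyes gives the robot as it stands (manip), with the cameras (eyes).
- The arm moves only by the tool step_hand, called after "Request:" as name(argument=value, ...) on one line, values as JSON. Schema: {"type":"object","properties":{"rows":{"type":"object","properties":{"moves":{"type":"array","items":{"type":"array","items":{"type":"number"},"minItems":4,"maxItems":4},"minItems":1,"maxItems":12}},"additionalProperties":false,"required":["moves"]},"aperture":{"type":"number"},"grip_force":{"type":"number"},"only":{"type":"string"},"quiet":{"type":"boolean"},"lines":{"type":"string"}},"required":["rows"],"additionalProperties":false}. rows is an object whose key "moves" holds a list of rows, 1 to 12 of them, each of 4 numbers: dx, dy, dz in m, then a turn about the tool's z in rad; each row shifts and turns the commanded pose from where the row before left it, along the tool's axes as they then stand; what a row does not reach is not made up. A row lasts 1/10 s, in which the tool goes at most 0.05 m and 0.15 rad, less where a joint would pass 70% of its speed; a pose out of reach is approached as far as the arm can. aperture is the finger opening in m, set as the call begins (left out keeps the last). The fingers move at their own pace and stop on an object; grip_force is the grip in N (left out, the last holds). Time passes only in rows, so rows that do not move let the fingers close. The tool returns the time, the measured TCP pose, the force, the opening and the grip force at its end. only (a regular expression) keeps the lines of the reply that match it, lines (a string "A,B") keeps lines A to B, and quiet returns only ok. Input that does not fit is refused with a message, and nothing moves.
- manip.read_state(): the state, without advancing time (a new reading comes with each control period).
- eyes.get_image(name): name is "scene" or "top" or "wrist"; returns a dict with "image" (384x512x3 uint8, red, green, blue), "intrinsics" (3x3 intrinsics, pixels), "D" ([k1, k2, p1, p2, k3] as OpenCV has them; the pictures are not rectified), "eye" and "attitude" of the camera in the world. Camera axes: x right, y up, looking along -z (the intrinsics and any distortion apply to the point x, -y, -z); pixel columns grow to the right and rows downward; lengths in m; the calibration is good to about 2 mm. A picture is of the moment at which its call begins. There is no depth.
- manip.hand_in(): hands the job in; it is judged then, once.
The state is a dict: "time_s": time; "joints": joint angles; "joint_vel": joint speeds; "joint_torque": joint torques, N m; "position": TCP position; "tool_rot": TCP orientation; "force": force on the tool from outside, world axes, zero at the start; "ft_torque": the same for the moment, N m; "grip_width": finger opening in m; "gripper_force": force on a finger pad.
Only numpy, scipy, OpenCV 4.12 (cv2) and the standard library are available. Lean on these libraries where they do the work, as an engineer would, in place of code of your own. Each camera call takes 0.05 s, during which the arm holds its last target. There are 200 camera calls.

## Working session

There is one attempt and no reset: what is moved stays moved. The work goes in short steps, Python scripts to look and compute and a tool call to move; the robot and the scene stay as the last step left them, time stands still between calls to the robot, and variables do not carry over. Pictures are saved under pics/ and viewed, at most 10 in all, crops included, and the job is handed in when it is done.

```bash
mkdir -p pics; ls
```

Create h.py:
```python
import numpy as np, cv2, json
from scipy.spatial.transform import Rotation as R
from bench import manip, eyes
def shot(name,fn):
    d=eyes.get_image(name); cv2.imwrite(f'pics/{fn}.png',d['image'][:,:,::-1])
    json.dump({k:np.array(d[k]).tolist() for k in('intrinsics','D','eye','attitude')},open(f'pics/{fn}.json','w'))
def cam(fn):
    d=json.load(open(f'pics/{fn}.json')); a=np.array(d['attitude'])
    M=R.from_quat(a).as_matrix() if a.size==4 else a
    return np.array(d['intrinsics']),np.array(d['D']),np.array(d['eye']),M
def ray(fn,u,v):
    K,D,e,M=cam(fn); p=cv2.undistortPoints(np.array([[[u,v]]],float),K,D)[0,0]
    r=M@np.array([p[0],-p[1],-1]); return e,r/np.linalg.norm(r)
def onz(fn,u,v,z):
    e,r=ray(fn,u,v); return e+r*(z-e[2])/r[2]
def proj(fn,P):
    K,D,e,M=cam(fn); q=(np.atleast_2d(P)-e)@M; q=q*[1,-1,-1]
    return cv2.projectPoints(q.reshape(-1,1,3),np.zeros(3),np.zeros(3),K,D)[0][:,0]
def tri(rays):
    A=np.zeros((3,3));b=np.zeros(3)
    for e,r in rays:
        Q=np.eye(3)-np.outer(r,r);A+=Q;b+=Q@e
    return np.linalg.solve(A,b)
```

Run:
```python
from h import *
for n in('scene','top'):
    shot(n,n+'0'); print(n,cam(n+'0'))
s=manip.read_state(); print(s)
a=cv2.imread('pics/scene0.png');b=cv2.imread('pics/top0.png')
```

```text
bench.py
pics
scene (array([[434.64649355,   0.        , 246.68584165],
       [  0.        , 434.64649355, 195.75462534],
       [  0.        ,   0.        ,   1.        ]]), array([-0.02610429,  0.        ,  0.        ,  0.        ,  0.        ]), array([ 0.25739988, -0.33254543,  0.66567156]), array([[ 0.88420332,  0.275381  , -0.37729272],
       [-0.46687989,  0.5459543 , -0.69567023],
       [ 0.01441022,  0.79126431,  0.61130445]]))
top (array([[428.33014607,   0.        , 254.1934989 ],
       [  0.        , 428.33014607, 184.05475969],
       [  0.        ,   0.        ,   1.        ]]), array([0.02080562, 0.        , 0.        , 0.        , 0.        ]), array([0.39900342, 0.29634244, 0.9693116 ]), array([[ 0.02735825,  0.98092947, -0.19242894],
       [-0.99956504,  0.02896543,  0.00554332],
       [ 0.01101139,  0.19219359,  0.98129525]]))
{'time_s': 0.1, 'joints': array([ 1.11207785,  0.46939068, -0.04857548,  1.53361269,  0.02411819,
        1.14101904, -0.0823197 ]), 'joint_vel': array([ 2.17153938e-04, -1.71050366e-03,  1.09924579e-03, -2.70113721e-03,
        1.83722073e-03,  7.33950369e-04,  9.18200184e-06]), 'joint_torque': array([ 9.89797991e-04, -5.09169888e+01, -8.07822612e-02, -2.36830705e+01,
       -6.13948773e-02,  3.45045305e-02,  5.04431978e-05]), 'position': array([ 0.28105178, -0.61312159,  0.24026796]), 'tool_rot': array([ 9.76995298e-01,  2.13258851e-01, -2.41153264e-04, -8.89708280e-04]), 'force': array([ 1.06970757, -0.08321405,  0.29773711]), 'ft_torque': array([-0.01789836,  0.03407024,  0.01642277]), 'gripper_force': 0.0, 'grip_width': 0.08686053796318458}
```

View pics/top0.png

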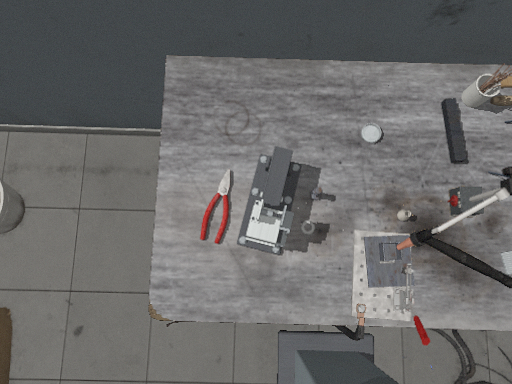

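View pics/scene0.png

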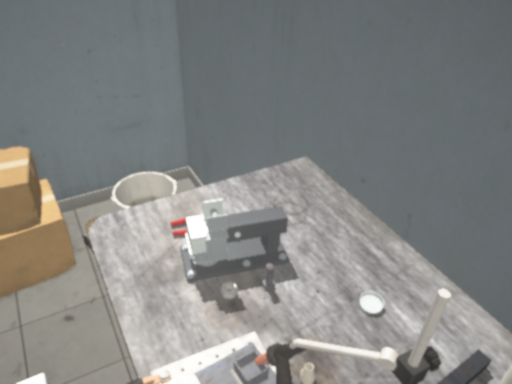

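The top view shows the plate from about (240,245) to (300,155), with the bright housing near (265,220), the tongue running up to (280,150), the pliers at (218,205), the nut at (308,227) and the bolt at (322,195). In the scene view the housing is near (200,240) and the grip plate near (213,207). I'll enlarge both.

Run:
```python
from h import *
a=cv2.imread('pics/top0.png')[140:260,190:340];b=cv2.imread('pics/scene0.png')[190:310,160:310]
a=cv2.resize(a,None,fx=5,fy=5,interpolation=cv2.INTER_CUBIC);b=cv2.resize(b,None,fx=5,fy=5,interpolation=cv2.INTER_CUBIC)
cv2.imwrite('pics/a.png',a);cv2.imwrite('pics/b.png',b)
```

```text
(no output)
```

View pics/a.png

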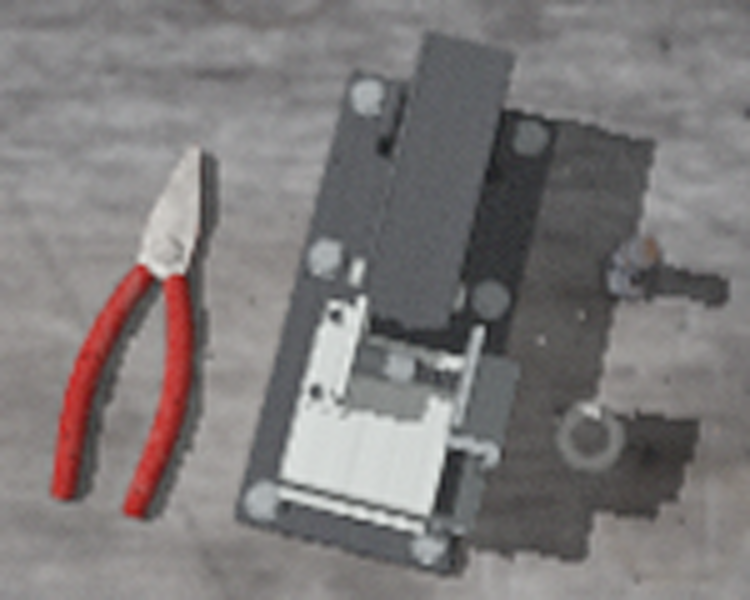

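View pics/b.png

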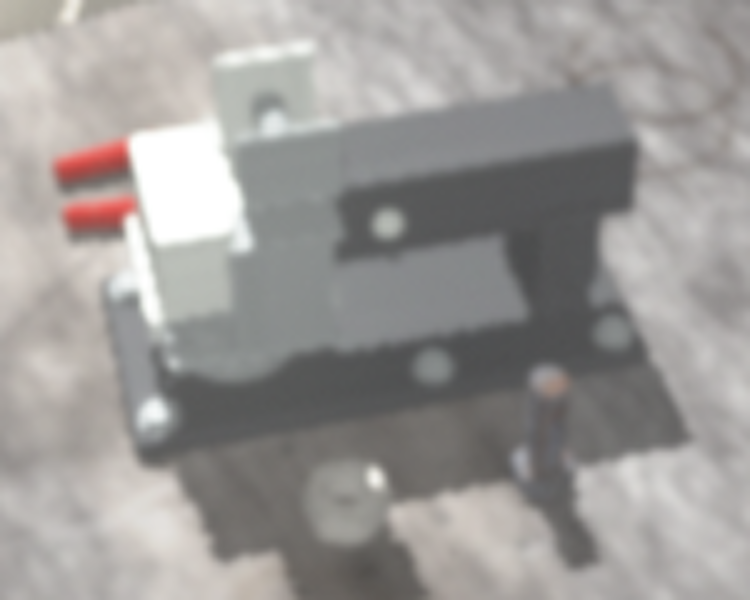

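Crop pixels: the plate corners are at (350,72), (237,520) and (460,573). The tongue's far-end corners are at (425,32) and (515,52). In the scene crop the grip plate top edge runs (213,55)–(315,40), and the tab top edge runs (238,140)–(340,125).

Run:
```python
from h import *
T=lambda u,v:(190+(u+.5)/5-.5,140+(v+.5)/5-.5)
S=lambda u,v:(160+(u+.5)/5-.5,190+(v+.5)/5-.5)
np.set_printoptions(precision=4,suppress=True)
A,B,C=[onz('top0',*T(*p),.01)for p in((350,72),(237,520),(460,573))]
print('plate',A,B,C,np.linalg.norm(A-B),np.linalg.norm(B-C))
d1=(A-B)[:2];d2=(B-C)[:2]
print('yaw',np.degrees(np.arctan2(*d1[::-1])),np.degrees(np.arctan2(-d2[0],d2[1])))
for z in(.09,):
  q=[onz('top0',*T(*p),z)for p in((425,32),(515,52),(367,318),(448,330))]
  print('tongue',q,np.linalg.norm(q[0]-q[1]))
  for a,b in((2,0),(3,1)): print(np.degrees(np.arctan2(*(q[a+0]*0+q[b]-q[a])[:2][::-1])),np.linalg.norm(q[b]-q[a]))
g=[onz('scene0',*S(*p),.144)for p in((213,55),(315,40),(238,140),(340,125))]
print('grip',g[0],g[1],np.linalg.norm(g[0]-g[1]));print('tab',g[2],g[3],np.linalg.norm(g[2]-g[3]))
yaw=(np.degrees(np.arctan2(*d1[::-1]))+np.degrees(np.arctan2(-d2[0],d2[1])))/2
for yaw in (yaw,np.degrees(np.arctan2(*(q[0]-q[2]+q[1]-q[3])[:2][::-1]))):
  c,s=np.cos(np.radians(yaw)),np.sin(np.radians(yaw));M=np.array([[c,-s],[s,c]])
  print('yaw',yaw,'origin from plate',[x[:2]-M@np.array(o) for x,o in((A,(.165,.05)),(B,(-.05,.05)),(C,(-.05,-.05)))])
  print(' tongue',(q[0]+q[1])[:2]/2-M@[.165,0],'grip',[g[0][:2]-M@[0,.018],g[1][:2]-M@[.04,.018],g[2][:2]-M@[0,-.031],g[3][:2]-M@[.04,-.031]])
```

```text
plate [0.6583 0.2804 0.01  ] [0.4513 0.3254 0.01  ] [0.4309 0.226  0.01  ] 0.2118351669169912 0.10146643679410729
yaw -12.274998443528176 -11.631019304519398
tongue [array([0.6553, 0.2502, 0.09  ]), array([0.6476, 0.2117, 0.09  ]), array([0.5315, 0.272 , 0.09  ]), array([0.5275, 0.2383, 0.09  ])] 0.039197188559964506
-9.998871901152548 0.12565976906424833
-12.470978197288035 0.12304259439358199
grip [0.4955 0.2863 0.144 ] [0.5347 0.2771 0.144 ] 0.040249341241196536
tab [0.4838 0.2357 0.144 ] [0.521  0.2265 0.144 ] 0.03833620312991361
yaw -11.953008874023787 origin from plate [array([0.4866, 0.2656]), array([0.4899, 0.2661]), array([0.4902, 0.2646])]
 tongue [0.49   0.2651] grip [array([0.4918, 0.2687]), array([0.4918, 0.2678]), array([0.4902, 0.266 ]), array([0.4883, 0.2651])]
yaw -11.22191564779021 origin from plate [array([0.4868, 0.2634]), array([0.4907, 0.2666]), array([0.4897, 0.2653])]
 tongue [0.4896 0.2631] grip [array([0.492 , 0.2686]), array([0.4919, 0.2672]), array([0.4898, 0.2661]), array([0.4878, 0.2647])]
```

The measurements agree: the origin is about (0.490, 0.266) with yaw about -12°. Next I'll check the indicator stand's height, since it lies in the arm's path.

Run:
```python
from h import *
np.set_printoptions(precision=4,suppress=True)
for n,s,t in(('arm L',(296,345),(427,236)),('arm R',(392,355),(503,192))):
    P=tri([ray('scene0',*s),ray('top0',*t)]);print(n,P,proj('scene0',P),proj('top0',P))
for z in(.1,.15,.2,.25,.3,.35):P=onz('scene0',443,293,z);print('post top',P,proj('top0',P))
o=np.array([.490,.266]);a=np.radians(-12);M=np.array([[np.cos(a),-np.sin(a)],[np.sin(a),np.cos(a)]])
print('grip',o+M@[.02,0], 'world->tool', R.from_quat(manip.read_state()['tool_rot']).as_matrix())
a=cv2.imread('pics/top0.png')[60:300,330:512];b=cv2.imread('pics/scene0.png')[200:384,230:512]
c=np.zeros((480,800,3),np.uint8);a=cv2.resize(a,(364,480));b=cv2.resize(b,(430,281));c[:,:364]=a;c[:281,368:798]=b
cv2.imwrite('pics/c.png',c)
```

```text
arm L [ 0.4801 -0.0535  0.1286] [[288.7499 346.6897]] [[429.0598 231.0943]]
arm R [ 0.549  -0.1595  0.2058] [[390.5246 355.398 ]] [[503.5336 191.1356]]
post top [ 0.7756 -0.0722  0.1   ] [[425.3434  95.1606]]
post top [ 0.7298 -0.0952  0.15  ] [[447.8692 107.0023]]
post top [ 0.684  -0.1182  0.2   ] [[473.6756 120.5374]]
post top [ 0.6382 -0.1412  0.25  ] [[503.553  136.1666]]
post top [ 0.5924 -0.1642  0.3   ] [[538.5745 154.4315]]
post top [ 0.5466 -0.1872  0.35  ] [[580.2369 176.0842]]
grip [0.5096 0.2618] world->tool [[ 0.909   0.4167 -0.0009]
 [ 0.4167 -0.909   0.0016]
 [-0.0001 -0.0018 -1.    ]]
```

View pics/c.png

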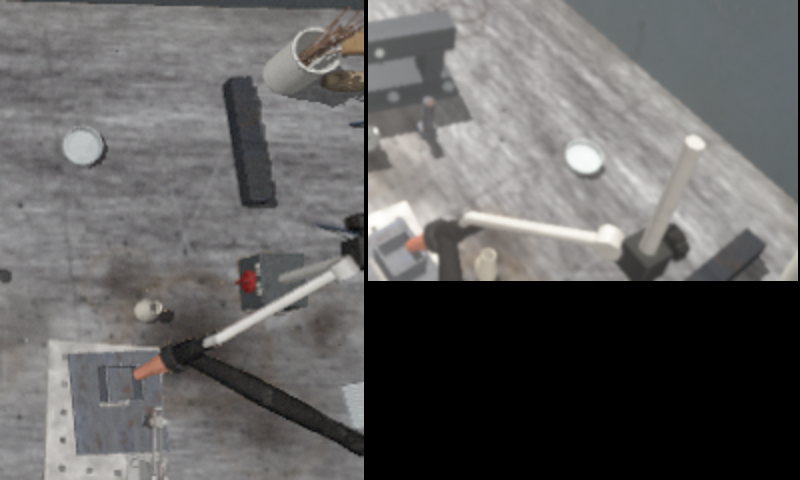

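A welding torch stand sits in the way, with its post top near z≈0.36, so I'll go high and over it, turning the tool during the lift.

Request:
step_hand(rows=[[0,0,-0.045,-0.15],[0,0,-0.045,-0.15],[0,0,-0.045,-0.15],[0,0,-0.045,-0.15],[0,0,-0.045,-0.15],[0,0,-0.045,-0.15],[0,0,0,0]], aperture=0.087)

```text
refused: rows: the value is not of type 'object' (schema: type "object"). Nothing was moved.
```

The call was refused and nothing moved: it wants an object with the rows under "moves". Same move again in that form.

Request:
step_hand(rows={"moves": [[0,0,-0.045,-0.15],[0,0,-0.045,-0.15],[0,0,-0.045,-0.15],[0,0,-0.045,-0.15],[0,0,-0.045,-0.15],[0,0,-0.045,-0.15],[0,0,0,0]]}, aperture=0.087)

```text
time_s: 0.8
position: [0.2818, -0.6144, 0.5186]
tool_rot: [0.787, 0.618, -0.001, 0.006]
force: [0.7, 0.0, -0.1]
grip_width: 0.0871
gripper_force: 0.0
```

Create go.py:
```python
import sys
from h import *
s=manip.read_state();M=R.from_quat(s['tool_rot']).as_matrix();p=s['position']
t=np.array([float(x) for x in sys.argv[1:4]])
np.set_printoptions(precision=4,suppress=True)
print(s['time_s'],'pos',p,'tool move',M.T@(t-p),'xyaw',np.degrees(np.arctan2(M[1,0],M[0,0])),'zaxis',M[:,2],'turn',-(((np.radians(168)-np.arctan2(M[1,0],M[0,0])+np.pi)%(2*np.pi))-np.pi))
print(s['joints'],s['force'],s['ft_torque'],s['grip_width'],s['gripper_force'])
```

```bash
python3 go.py .55 -.15 .5
```

```text
0.8 pos [ 0.2818 -0.6144  0.5186] tool move [0.5149 0.1502 0.0153] xyaw 76.27575951595271 zaxis [ 0.0064 -0.0106 -0.9999] turn -1.600890000337703
[ 1.2036  0.3959 -0.2095  1.0386  0.0812  1.7021  0.782 ] [ 0.6629  0.0178 -0.0562] [-0.0561 -0.1244  0.0271] 0.08706511444216478 0.0
```

Request:
step_hand(rows={"moves": [[0.043,0.0125,0,0],[0.043,0.0125,0,0],[0.043,0.0125,0,0],[0.043,0.0125,0,0],[0.043,0.0125,0,0],[0.043,0.0125,0,0],[0.043,0.0125,0,0],[0.043,0.0125,0,0],[0.043,0.0125,0,0],[0.043,0.0125,0,0],[0.043,0.0125,0,0],[0.043,0.0125,0,0]]})

```text
time_s: 2.0
position: [0.5505, -0.1467, 0.5105]
tool_rot: [0.787, 0.617, -0.0, -0.0]
force: [-0.3, -0.1, 0.0]
grip_width: 0.0869
gripper_force: 0.0
```

```bash
python3 go.py .51 .262 .45
```

```text
2.0 pos [ 0.5505 -0.1467  0.5105] tool move [ 0.3871 -0.1372  0.0605] xyaw 76.12900098337032 zaxis [-0.001  -0.0002 -1.    ] turn -1.6034514199366612
[ 0.5773  0.2228 -0.5042  1.3103  0.1074  1.6361 -0.1515] [-0.3139 -0.1208  0.002 ] [-0.0539 -0.1273 -0.0435] 0.086881546646854 0.0
```

Request:
step_hand(rows={"moves": [[0.043,-0.015,0,0],[0.043,-0.015,0,0],[0.043,-0.015,0,0],[0.043,-0.015,0,0],[0.043,-0.015,0,0],[0.043,-0.015,0,0],[0.043,-0.015,0,0],[0.043,-0.015,0,0],[0.043,-0.015,0,0],[0,0,0,0]]})

```text
time_s: 3.0
position: [0.5078, 0.2668, 0.5099]
tool_rot: [0.783, 0.622, -0.0, -0.002]
force: [0.2, -0.1, 0.6]
grip_width: 0.0868
gripper_force: 0.0
```

```bash
python3 go.py .5096 .2618 .25
```

```text
3.0 pos [0.5078 0.2668 0.5099] tool move [-0.005   0.0039  0.2599] xyaw 76.89371278509086 zaxis [-0.0037  0.0031 -1.    ] turn -1.5901046811677793
[ 0.0045  0.2682 -0.7503  1.2925  0.1775  1.6502 -0.9424] [ 0.2067 -0.0617  0.5563] [-0.0122 -0.0715  0.0039] 0.0868493156532573 0.0
```

Over the coupler. Next I'll turn and descend to z≈0.25, where the fingers stay above the tab top at 0.144.

Request:
step_hand(rows={"moves": [[-0.005,0.004,0.02,-0.145],[0,0,0.024,-0.145],[0,0,0.024,-0.145],[0,0,0.024,-0.145],[0,0,0.024,-0.145],[0,0,0.024,-0.145],[0,0,0.024,-0.145],[0,0,0.024,-0.145],[0,0,0.024,-0.145],[0,0,0.024,-0.145],[0,0,0.024,-0.145],[0,0,0,0]]})

```text
time_s: 4.2
position: [0.5126, 0.2512, 0.2473]
tool_rot: [0.109, 0.994, -0.002, -0.003]
force: [0.1, 0.3, -0.6]
grip_width: 0.0869
gripper_force: 0.0
```

```bash
python3 go.py .5096 .2618 .132
```

Run:
```python
from h import *
shot('wrist','w1');shot('top','t1');shot('scene','s1')
o=np.array([.490,.266]);a=np.radians(-12);M=np.array([[np.cos(a),-np.sin(a)],[np.sin(a),np.cos(a)]])
def W(x,y,z):return np.r_[o+M@[x,y],z+.07]
im=cv2.imread('pics/w1.png');b=cv2.imread('pics/s1.png')
for P in[(0,.018,.074),(.04,.018,.074),(0,-.033,.074),(.04,-.033,.074),(.165,.02,.02),(.165,-.02,.02),(.02,0,.062)]:
    for n,i in(('w1',im),('s1',b)):
        u=proj(n,W(*P))[0]; cv2.circle(i,(int(round(u[0])),int(round(u[1]))),1,(0,0,255),-1)
b=b[150:330,130:330]
c=np.zeros((600,800,3),np.uint8);c[:384,:512]=im
cv2.imwrite('pics/w1m.png',cv2.resize(im,(800,600)));cv2.imwrite('pics/s1m.png',cv2.resize(b,(600,540)))
```

```text
4.2 pos [0.5126 0.2512 0.2473] tool move [0.0046 0.0102 0.1152] xyaw 167.50008576776963 zaxis [-0.007  -0.0036 -1.    ] turn -0.00872514932999957
[ 0.2062  0.4744 -0.9986  1.7342  0.4263  1.1786  0.4397] [ 0.0614  0.2859 -0.6006] [ 0.0053 -0.1524  0.0381] 0.08687102334894099 0.0
```

View pics/w1m.png

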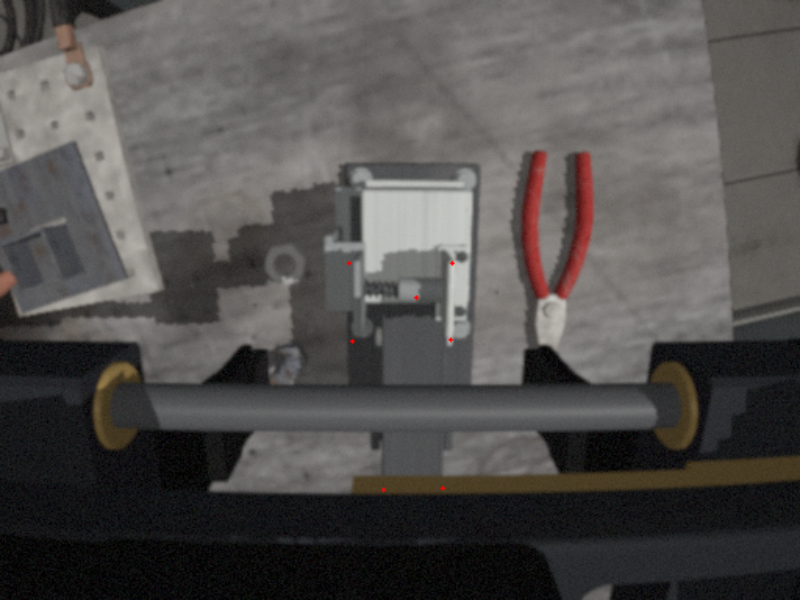

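The wrist view shows the grip plate near (450,250–345) and the tab near (357,245–335). My predicted dots are off by a few pixels, so I'll zoom in on the raw image.

Run:
```python
from h import *
im=cv2.imread('pics/w1.png')[90:240,190:330]
im=cv2.resize(im,None,fx=4,fy=4,interpolation=cv2.INTER_CUBIC)
cv2.imwrite('pics/w1z.png',cv2.convertScaleAbs(im,alpha=1.3,beta=20))
```

```text
(no output)
```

View pics/w1z.png

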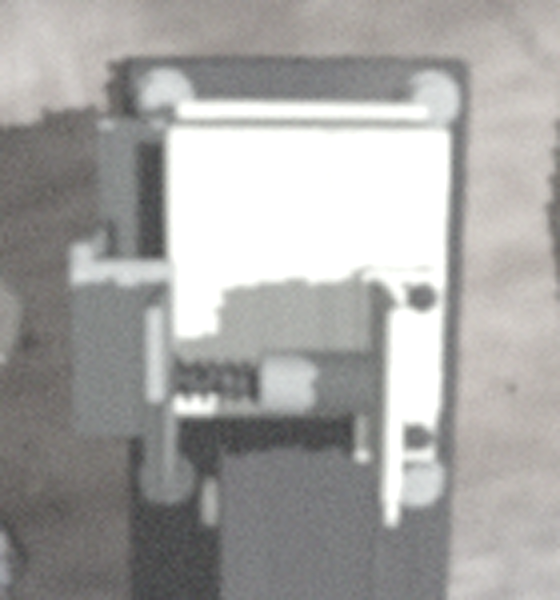

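The outer-to-outer gap measures about 64 px (≈51 mm), as expected. The wrist view puts the coupler about 3 mm in +x and 2 mm in +y from my estimate, so I'll average to an origin of (0.4912, 0.2667) and aim at coupler x = 17 mm.

```bash
python3 go.py .5078 .2632 .20
```

```text
4.35 pos [0.5146 0.2539 0.2521] tool move [0.0087 0.0076 0.0521] xyaw 167.38636453343796 zaxis [ 0.0009  0.0005 -1.    ] turn -0.010709959298519145
[ 0.205   0.4699 -1.0002  1.7277  0.4253  1.179   0.4381] [ 0.0804 -0.5431  0.2281] [ 0.0879 -0.143   0.0228] 0.08721280233738891 0.0
```

Request:
step_hand(rows={"moves": [[0.004,0.004,0.01,-0.01],[0.0047,0.0036,0.02,0],[0,0,0.02,0],[0,0,0,0],[0,0,0,0]]})

```text
time_s: 4.85
position: [0.5072, 0.2637, 0.2019]
tool_rot: [0.103, 0.995, 0.0, 0.0]
force: [0.1, 0.1, 0.7]
grip_width: 0.0874
gripper_force: 0.0
```

```bash
python3 go.py .5078 .2632 .133
```

Run:
```python
from h import *
shot('wrist','w2');shot('scene','s2')
im=cv2.imread('pics/w2.png'); im=cv2.resize(im[60:330,60:460],(800,540))
b=cv2.imread('pics/s2.png')[150:330,130:330]
cv2.imwrite('pics/w2z.png',im);cv2.imwrite('pics/s2z.png',cv2.resize(b,(600,540)))
```

```text
4.85 pos [0.5072 0.2637 0.2019] tool move [-0.0006 -0.0004  0.0689] xyaw 168.1472842905337 zaxis [ 0.0007  0.0003 -1.    ] turn 0.002570595806276721
[ 0.1596  0.5168 -0.9709  1.7899  0.4781  1.0907  0.3848] [0.077  0.1125 0.6876] [ 0.1026 -0.1087  0.0363] 0.08737135099843185 0.0
```

View pics/w2z.png

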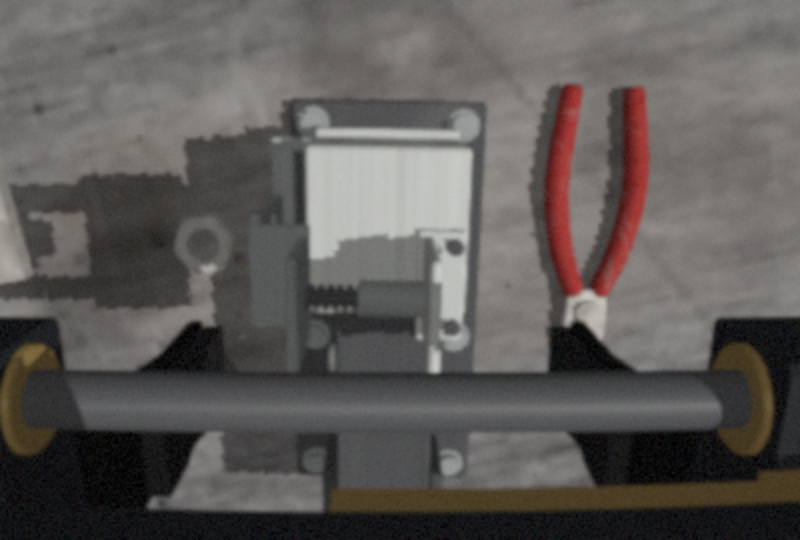

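The fingers' midpoint (column ≈385) coincides with the coupler's y=0 (≈386), so the centring is good. I'll descend.

Request:
step_hand(rows={"moves": [[0,0,0.02,0],[0,0,0.02,0],[0,0,0.015,0],[0,0,0.01,0],[0,0,0.004,0],[0,0,0,0],[0,0,0,0]]})

```text
time_s: 5.65
position: [0.5075, 0.2636, 0.1329]
tool_rot: [0.103, 0.995, 0.0, 0.0]
force: [-0.3, 0.3, 1.1]
grip_width: 0.0871
gripper_force: 0.0
```

```bash
python3 go.py .5078 .2632 .133
```

```text
5.65 pos [0.5075 0.2636 0.1329] tool move [-0.0003 -0.0004 -0.0001] xyaw 168.15378206266192 zaxis [ 0.001   0.0007 -1.    ] turn 0.0026840033239583505
[ 0.1112  0.5923 -0.9108  1.8543  0.5624  0.9745  0.3169] [-0.2759  0.3323  1.1328] [ 0.0627 -0.1681 -0.0749] 0.08711079138117238 0.0
```

Now squeeze.

Request:
step_hand(rows={"moves": [[0,0,0,0],[0,0,0,0],[0,0,0,0],[0,0,0,0],[0,0,0,0],[0,0,0,0],[0,0,0,0],[0,0,0,0],[0,0,0,0],[0,0,0,0]]}, aperture=0.03, grip_force=30)

```text
time_s: 6.65
position: [0.5071, 0.2635, 0.1321]
tool_rot: [0.103, 0.995, 0.0, -0.0]
force: [-0.4, 0.7, -2.3]
grip_width: 0.0355
gripper_force: 29.9
```

```bash
python3 go.py .5078 .2632 .133
```

```text
6.65 pos [0.5071 0.2635 0.1321] tool move [-0.0008 -0.0001 -0.0009] xyaw 168.172915892363 zaxis [-0.0002  0.0005 -1.    ] turn 0.003017951650758466
[ 0.1109  0.5932 -0.9104  1.8552  0.5624  0.9738  0.3168] [-0.4396  0.7098 -2.2694] [ 0.2294 -0.1392  0.0325] 0.03547636179257209 29.8962804232724
```

Squeezed home: the width is 35.5 mm against 36 mm nominal, and the side forces are small. I'll firm up the grip and start the lift slowly.

Request:
step_hand(rows={"moves": [[0,0,0,0],[0,0,0,0],[0,0,0,0],[0,0,-0.002,0],[0,0,-0.003,0],[0,0,-0.004,0],[0,0,-0.004,0],[0,0,0,0]]}, aperture=0.03, grip_force=50)

```text
time_s: 7.45
position: [0.5075, 0.2634, 0.146]
tool_rot: [0.103, 0.995, 0.0, 0.001]
force: [0.2, 0.2, -4.2]
grip_width: 0.035
gripper_force: 49.9
```

```bash
python3 go.py .5078 .2632 .233
```

```text
7.45 pos [0.5075 0.2634 0.146 ] tool move [-0.0004 -0.0001 -0.087 ] xyaw 168.14337526666745 zaxis [ 0.0013  0.0005 -1.    ] turn 0.0025023704692719306
[ 0.1214  0.5771 -0.9234  1.8436  0.5457  0.996   0.3303] [ 0.1878  0.1931 -4.1919] [ 0.1211 -0.1397  0.0518] 0.03501845264937921 49.872397002764046
```

Request:
step_hand(rows={"moves": [[0,0,-0.006,0],[0,0,-0.01,0],[0,0,-0.01,0],[0,0,-0.012,0],[0,0,-0.012,0],[0,0,-0.012,0],[0,0,-0.012,0],[0,0,-0.008,0],[0,0,-0.004,0],[0,0,0,0],[0,0,0,0],[0,0,0,0]]})

```text
time_s: 8.65
position: [0.5069, 0.2629, 0.2306]
tool_rot: [0.103, 0.995, -0.0, -0.0]
force: [0.0, -0.1, -4.1]
grip_width: 0.0347
gripper_force: 49.9
```

```bash
python3 go.py .5075 .2635 .2325
```

Run:
```python
from h import *
shot('scene','s3')
cv2.imwrite('pics/s3z.png',cv2.resize(cv2.imread('pics/s3.png')[100:340,100:380],(700,600)))
```

```text
8.65 pos [0.5069 0.2629 0.2306] tool move [-0.0004  0.0007 -0.0019] xyaw 168.15368234768675 zaxis [-0.001  -0.0006 -1.    ] turn 0.002682262969328608
[ 0.1786  0.4883 -0.992   1.7581  0.4461  1.1423  0.4121] [ 0.0124 -0.1102 -4.117 ] [ 0.0756 -0.1199 -0.0237] 0.034706058352856485 49.87196838017553
```

View pics/s3z.png

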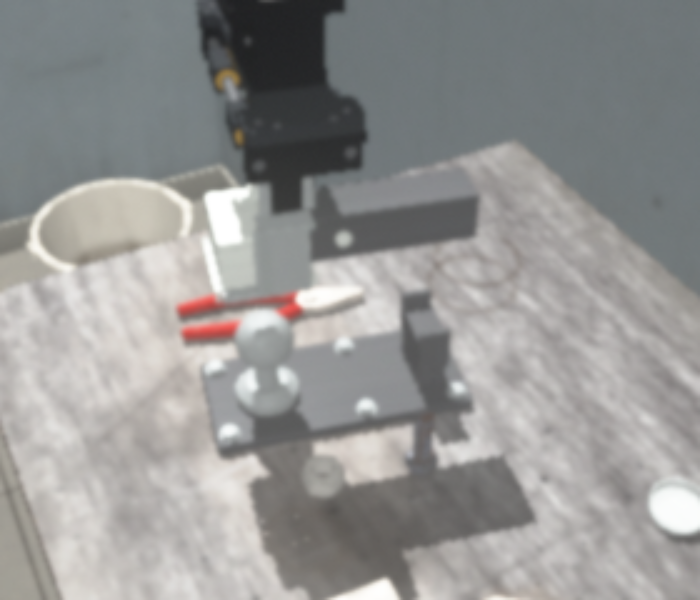

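The coupler hangs clear above the bare ball (ball at (265,340), housing at (255,245), tongue end at (475,200)), and the bystanders are untouched. A quick levelness check, plus settling, before handing in.

Request:
step_hand(rows={"moves": [[0,0,-0.001,0],[0,0,0,0],[0,0,0,0],[0,0,0,0],[0,0,0,0]]})

```text
time_s: 9.2
position: [0.5072, 0.2632, 0.2322]
tool_rot: [0.103, 0.995, -0.0, 0.0]
force: [0.6, 0.5, -3.8]
grip_width: 0.0349
gripper_force: 49.9
```

```bash
python3 go.py .5075 .2635 .2325
```

Run:
```python
from h import *
np.set_printoptions(precision=1,suppress=True)
shot('scene','s4');a=np.radians(-12);M=np.array([[np.cos(a),-np.sin(a)],[np.sin(a),np.cos(a)]])
o=np.array([.4907,.2665])
f=lambda x,y,z,h:proj('s4',np.r_[o+M@[x,y],.07+z+h])[0]
g=cv2.cvtColor(cv2.imread('pics/s4.png'),cv2.COLOR_BGR2GRAY).astype(float);g0=cv2.cvtColor(cv2.imread('pics/scene0.png'),cv2.COLOR_BGR2GRAY).astype(float)
# near-side lower tongue edge and side/top edge: measured row vs predicted, seated and raised
for n,G,h in(('seated',g0,0),('raised',g,.0985)):
  for x in(.07,.10,.13,.155):
    for z in(.02,-.02):
      u,v=f(x,-.02,z,h);c=cv2.getRectSubPix(G.astype(np.float32),(3,21),(float(u),float(v))).mean(1)
      d=np.abs(np.diff(cv2.GaussianBlur(c.reshape(-1,1),(1,3),0).ravel()))[2:-2];k=d.argmax();print(n,x,z,'pred',np.array([u,v]),'edge offset',k+2-9.5,round(d[k],1))
```

```text
9.2 pos [0.5072 0.2632 0.2322] tool move [-0.0002  0.0004 -0.0003] xyaw 168.15373121869231 zaxis [ 0.0001 -0.     -1.    ] turn 0.0026831159292841633
[ 0.1793  0.4867 -0.9931  1.7562  0.4451  1.144   0.413 ] [ 0.6104  0.5155 -3.7772] [ 0.0982 -0.2008 -0.0296] 0.0349343473891733 49.87238747533411
seated 0.07 0.02 pred [242.2 228.8] edge offset -3.5 14.2
seated 0.07 -0.02 pred [242.  243.4] edge offset -3.5 13.6
seated 0.1 0.02 pred [256.7 226.2] edge offset -3.5 14.8
seated 0.1 -0.02 pred [256.2 240.8] edge offset -3.5 14.3
seated 0.13 0.02 pred [271.1 223.6] edge offset -3.5 14.0
seated 0.13 -0.02 pred [270.1 238.2] edge offset -7.5 1.3
seated 0.155 0.02 pred [282.8 221.5] edge offset -3.5 13.3
seated 0.155 -0.02 pred [281.6 236. ] edge offset -3.5 24.0
raised 0.07 0.02 pred [242.6 188.8] edge offset -4.5 15.1
raised 0.07 -0.02 pred [242.4 205.7] edge offset -4.5 28.9
raised 0.1 0.02 pred [258.2 186.3] edge offset -4.5 15.7
raised 0.1 -0.02 pred [257.6 203.2] edge offset -4.5 25.5
raised 0.13 0.02 pred [273.6 183.9] edge offset -4.5 15.0
raised 0.13 -0.02 pred [272.5 200.7] edge offset -4.5 22.7
raised 0.155 0.02 pred [286.2 181.9] edge offset -4.5 14.8
raised 0.155 -0.02 pred [284.8 198.6] edge offset -4.5 22.8
```

The edge offset is constant along the tongue, so the coupler is level. It has been raised 0.100 m and is holding still.

```bash
python3 -c "
from bench import manip, eyes
print(manip.hand_in())"
```

```text
the job is handed in; nothing more can be done
None
```

I squeezed the latch fully home while the coupler was seated, then lifted it straight up 0.10 m; I handed the job in at about 9 s with the gripper alone holding it still and level over the ball, and the pliers, nut and bolt untouched.

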